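# Brace the eyelet jar and unscrew its tight cap

### The arm

A 6-joint arm with a two-finger parallel gripper is mounted at the origin on the work surface. World frame = base frame: x ahead of the robot, y to its left, z up, the work surface at z = 0. Lengths are in m, angles in rad, forces in N, time in s.
With the tool pointing down it reaches from about 0.275 to 0.825 m from the base axis. Payload 4.9 kg.
Tool frame: the origin (TCP) lies midway between the tips of the shut fingers; the grasp point (between the pads) lies 19 mm behind it (bot.grip_depth is the distance from the TCP to the grasp point, in m); y points along the fingers, x is the direction in which the jaws open and shut, and the axes are right-handed (so a half turn about y gives the same grasp; the last joint's range is limited). The gripper opens to 85 mm and grips with 20 to 120 N. Pads are 22 mm wide; open, the fingers measure 114 mm over their backs; the gripper's body (76 mm by 85 mm) begins 54 mm behind the grasp point. The pads swing forward as they close: fully open they stand 13 mm farther back than shut.
Start: joints at [-0.134, 0.326, -0.193, 1.052, 0, 1.437], TCP at [0.55, 0, 0.231] pointing down, gripper open.
Joint ranges: [-2.65, 2.65], [-0.97, 1.79], [-1.3, 1.35], [-1.93, 2.1], [-1.47, 1.37], [-3.14, 3.14]. Speed limits (rad/s): [2.57, 2.57, 3.14, 3.14, 3.14, 3.14].

### API

Orientations are given as a unit quaternion [w, x, y, z].
In Python, from cell import bot gives the robot as it stands. Calls block until the motion is done:
- bot.move_pose(position, orientation): joint-space move of the TCP to a pose.
- bot.move_linear(position, speed=0.15, rotation=None, until_force=None): straight line of the TCP; rotation=None keeps the orientation; speed is the mean speed in m/s. With until_force (N) it stops when the force on the tool has changed by that much, and returns True; else False.
- bot.goto_joints(angles): joint-space move.
- bot.set_gripper(opening, grasp_force=None): opening from 0.0 (shut) to 1.0 (fully open); grasp_force is the grip in N (None keeps the last); returns when the fingers have stopped.
- bot.wait(seconds).
- bot.solve_ik(position, orientation): joint angles nearest the present ones, or None.
- bot.camera(name): name is "scene" or "side" or "wrist"; returns the picture (400x640x3 uint8, red, green, blue); there is no depth.
- bot.calibration(name): a dict with "mtx" (3x3 intrinsics, pixels), "k1" (the pictures are not rectified: a ray, as slopes to the right and down, at radius r is drawn at 1 + k1 r^2 times it, then the intrinsics apply), "extrinsics" (4x4, takes a point from world to camera coordinates); the wrist camera has in their place "hand_eye" (4x4, takes a point from camera to tool coordinates, whose origin is the TCP and whose axes are the tool frame's). Camera axes: x right, y down, z forward; pixel columns grow to the right and rows downward; lengths in m; the calibration is good to about 2 mm. A picture is of the moment at which its call begins: read the wrist's pose just before it. calibration takes no time and is no camera call.
A pose or a line that the arm cannot do raises bot.PlanningError and nothing moves.
- bot.close_job(): hands the job in, once; it reports no verdict.
Trained networks look in the newest picture that a camera, given by its name, has taken for a name from the list of things; names that differ only in an ending like _2 or _b are one class to them, and where a whole thing is asked for, a point or a joint stands for the part that bears it (a point fixed in the world has none). Each returns a list of dicts, best first, with "confidence" (0 to 1); they miss things now and then, are a little off and sometimes report something else, mostly with a low value. They report only what shows in the picture. A call takes as long as a camera call. They do not tell look-alikes from the thing itself.
- bot.search_frame(camera, thing): "bbox" ([left, top, width, height] in pixels, round what is visible of it).
Readings, each from a call of its own:
- bot.read_clock(): time.
- bot.read_joint_positions(): joint angles.
- bot.read_joint_vel(): joint speeds.
- bot.read_joint_efforts(): joint torques, N m.
- bot.read_position(): TCP position.
- bot.read_tool_rot(): TCP orientation.
- bot.read_ft_force(): force on the tool from outside, world axes, zero at the start.
- bot.read_moment(): the same for the moment, N m.
- bot.read_gripper_width(): opening from 0.0 (shut) to 1.0 (fully open).
Only numpy, scipy, OpenCV 4.12 (cv2) and the standard library are available. Lean on these libraries where they do the work, as an engineer would, in place of code of your own. Each camera call takes 0.05 s, during which the arm holds its last target.

### The job

Set the square jar, with its cap still screwed on, down into the steel pocket on the counter so that it is fully home and cannot turn. Then unscrew its tight cap anticlockwise, stop turning as soon as it comes free (about a sixth of a turn, at most a quarter), leave the jar home in the pocket, and lift the cap straight up. Finish while holding the cap in the gripper, level and just above the jar's mouth, two or three centimetres clear of it, and leave the other things on the counter alone.

Things in the scene. Friction and masses are not known exactly. Their poses are not given: they have to be found in the camera images.
- jar: Grey plastic jar of brass eyelets, about 0.35 kg, loose, closed by the cap. Square body 60 x 60 mm, 66 mm tall, then a round neck, 44 mm diameter, up to the mouth at 98 mm. Origin at the centre of the underside, z up, x and y square to its sides. Two short screw tracks on the neck hold the cap down; the closed cap is strong enough to lift the jar by.
- cap: Black screw cap on the jar, 26 mm high, 16-sided, 59 mm across flats, 60 g. Origin at the centre of its underside, z up. Closed, its underside is 78 mm above the jar's underside (12 mm above the square shoulder) and its x axis lies along the jar's x; flats face its x axis and every 22.5 degrees from it. A sprung seal inside pushes it up with about 15 N and makes it tight: about 0.35 N m to turn.
- cap_edge (a point): Point on the cap's rim, 29.5 mm out along the cap's x axis, 13 mm above its underside. It shows the cap's turn: 0 degrees in the jar is closed (no tighter). Turned anticlockwise from above, relative to the jar, the cap stays at its height, held down until about 52 degrees; from about 55 to 100 it is free to lift straight off; a stop comes at about 145.
- jar_mouth (a point): Centre of the jar's mouth, 98 mm above the jar's underside.
- holder: Dark steel jar holder fixed to the counter: open square pocket 64 mm wide inside (2 mm clear of the jar each side, about 4 degrees of play), floor 6 mm above the counter, straight walls to 30 mm, then a 45 degree flared lead-in to 41 mm, 88 mm wide at its top. Origin at the centre of its underside, x and y square to the walls; the jar fits in any of four directions. Two bolted feet along x.
- carton: Bystander: small cardboard carton 90 x 140 x 70 mm. Origin at the centre of its underside.
- tape_roll: Bystander: cardboard-brown ring, a tape roll lying flat, 100 mm outside diameter, 48 mm high. Origin at the centre of its underside.
- round_jar: Bystander: round closed jar, 64 mm diameter, 110 mm tall, white cap. Origin at the centre of its underside.
Mind the look-alikes: they are no part of the job. Of the things that look like the holder, take the one that is farthest to the robot's right at the start.

How it is judged:
By the outcome, as a careful person would: the job done as asked, in the order asked, and still so for the second after the job is handed in, while the arm keeps its last pose, push and grip.
It also fails if it takes over 48 s, if anything falls off the work surface, if the arm or the gripper's body presses on something with over 40 N, if the wrist force passes 120 N, or if a joint passes its speed limit or range.

## Working session

There is one attempt and no reset: what is moved stays moved. The work goes in short steps, each a Python script; the robot and the scene stay as the last script left them, time stands still between calls to the robot, and variables do not carry over. Pictures are saved under pics/ and viewed, and the job is handed in when it is done.

```bash
ls; mkdir -p pics
python3 - <<'E'
from cell import bot
import cv2
for n in("scene","side","wrist"):
    cv2.imwrite(f"pics/a_{n}.png",bot.camera(n)[:,:,::-1])
    c=bot.calibration(n);print(n,{k:(v.round(4).tolist() if hasattr(v,'round') and not isinstance(v,float) else v) for k,v in c.items()})
    for t in ("jar","cap","holder"):
        print(t,[(d['bbox'],round(d['confidence'],2)) for d in bot.search_frame(n,t)])
print(bot.read_clock(),bot.read_position(),bot.read_tool_rot(),bot.grip_depth)
E
```

```text
pics
scene {'mtx': [[372.9949, 0.0, 315.2224], [0.0, 372.9949, 197.2166], [0.0, 0.0, 1.0]], 'k1': 0.01925387898159765, 'extrinsics': [[0.8401, 0.5423, 0.0141, -0.4598], [0.3049, -0.4506, -0.839, -0.0957], [-0.4486, 0.7091, -0.5439, 1.3381], [0.0, 0.0, 0.0, 1.0]]}
jar [([332.1, 174.3, 17.0, 25.1], 0.82)]
cap [([332.1, 162.8, 16.6, 12.8], 0.75)]
holder [([282.7, 157.4, 37.2, 29.2], 0.91), ([213.3, 237.3, 56.9, 43.1], 0.81), ([248.1, 203.0, 52.1, 35.0], 0.76), ([327.7, 159.7, 17.1, 17.1], 0.44)]
side {'mtx': [[455.975, 0.0, 316.9265], [0.0, 455.975, 194.6495], [0.0, 0.0, 1.0]], 'k1': -0.10871833269768312, 'extrinsics': [[-0.9643, -0.2645, -0.0141, 0.5309], [-0.1474, 0.5802, -0.801, 0.1424], [0.22, -0.7703, -0.5985, 1.2629], [0.0, 0.0, 0.0, 1.0]]}
jar [([293.7, 241.6, 29.7, 22.8], 0.95)]
cap [([299.9, 221.7, 22.7, 22.1], 0.65), ([332.7, 158.1, 44.1, 26.2], 0.31)]
holder [([340.8, 243.7, 62.6, 45.4], 0.93), ([331.1, 188.4, 45.7, 27.3], 0.6), ([334.4, 157.2, 43.4, 28.1], 0.59)]
wrist {'mtx': [[325.8415, 0.0, 316.624], [0.0, 325.8415, 204.766], [0.0, 0.0, 1.0]], 'k1': -0.06391561981452086, 'hand_eye': [[1.0, -0.0005, 0.0005, 0.0012], [-0.0007, -0.273, 0.962, -0.1436], [-0.0004, -0.962, -0.273, 0.0681], [0.0, 0.0, 0.0, 1.0]]}
jar [([253.5, 0.0, 69.3, 45.5], 0.74)]
cap [([251.7, 0.0, 54.0, 12.1], 0.95)]
holder [([176.2, 196.3, 125.3, 92.2], 0.9), ([56.6, 0.0, 147.3, 42.9], 0.68), ([212.8, 322.4, 109.4, 45.7], 0.55)]
0.6 [ 5.50028738e-01 -6.44193590e-06  2.31302400e-01] [-7.07091589e-01  7.07121972e-01  1.93981758e-05  1.67925043e-05] 0.0187
```

View pics/a_scene.png

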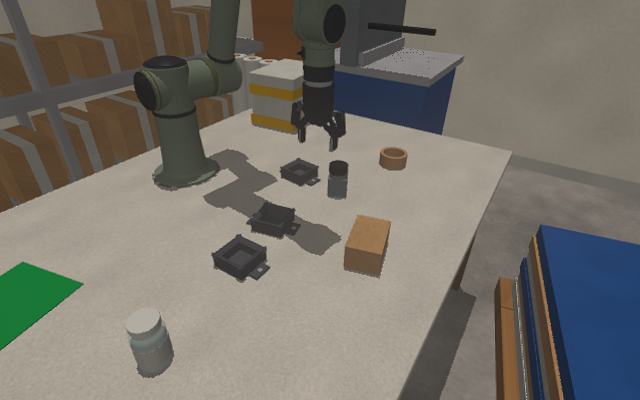

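View pics/a_side.png

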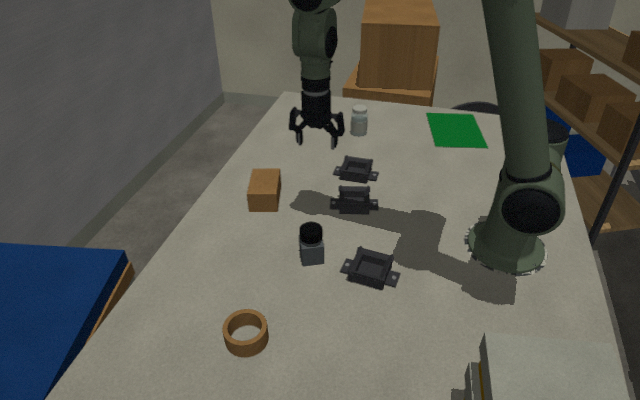

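View pics/a_wrist.png

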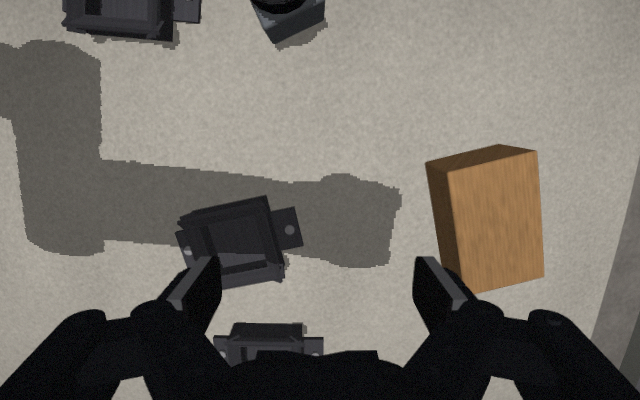

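The scene view shows the jar at (338,180) and three holder-like pockets, at (299,172), (274,218) and (240,257). The last one is nearest this camera, so it is the one farthest to -y. Side and wrist views agree with this layout. I'll compute rough positions next.

```bash
cat > h.py <<'E'
from cell import bot
import cv2, numpy as np
from scipy.spatial.transform import Rotation as R
def rot(q): return R.from_quat(q,scalar_first=True)
def cam(n,pose=None):
    c=bot.calibration(n)
    if n=="wrist":
        p,q=pose; T=np.eye(4);T[:3,:3]=rot(q).as_matrix();T[:3,3]=p
        X=T@c['hand_eye']
    else: X=np.linalg.inv(c['extrinsics'])
    return c['mtx'],np.array([c['k1'],0,0,0]),X
def plane(C,uv,z):
    K,D,X=C
    # slopes drawn (1+k1 r^2): cv2 model
    xy=cv2.undistortPoints(np.array(uv,float).reshape(-1,1,2),K,D)[:,0]
    d=np.c_[xy,np.ones(len(xy))]@X[:3,:3].T; o=X[:3,3]
    return o+d*((z-o[2])/d[:,2])[:,None]
def proj(C,P):
    K,D,X=C;E=np.linalg.inv(X)
    return cv2.projectPoints(np.array(P,float).reshape(-1,3),cv2.Rodrigues(E[:3,:3])[0],E[:3,3],K,D)[0][:,0]
def down(yaw):
    "tool y down, tool x at yaw about world z"
    return (R.from_euler('z',yaw)*R.from_euler('x',-90,degrees=True)).as_quat(scalar_first=True)
def wshot(name):
    p,q=bot.read_position(),bot.read_tool_rot(); im=bot.camera("wrist")
    cv2.imwrite(f"pics/{name}.png",im[:,:,::-1]); np.savez(f"pics/{name}.npz",p=p,q=q)
    return cam("wrist",(p,q)),im
def saved(name):
    d=np.load(f"pics/{name}.npz"); return cam("wrist",(d['p'],d['q']))
E
python3 - <<'E'
from h import *
s,d=cam("scene"),cam("side")
print("scene cap top",plane(s,[[338.5,167.5]],.104), "side",plane(d,[[311,229]],.104))
for a,b in (((299,171),(371,267)),((274,217),(356,198)),((240,255),(357,168))):
    print(plane(s,[a],.03).round(3),plane(d,[b],.03).round(3))
w=cam("wrist",(bot.read_position(),bot.read_tool_rot()))
print(plane(w,[[230,240],[268,335]],.03).round(3))
print("bystander carton",plane(s,[[367,240]],.05).round(3))
E
```

```text
scene cap top [[0.53005645 0.15689443 0.104     ]] side [[0.51504606 0.18161418 0.104     ]]
[[0.365 0.179 0.03 ]] [[0.35  0.205 0.03 ]]
[[ 0.46  -0.081  0.03 ]] [[ 0.446 -0.073  0.03 ]]
[[ 0.489 -0.254  0.03 ]] [[ 0.475 -0.238  0.03 ]]
[[ 0.453 -0.072  0.03 ]
 [ 0.49  -0.2    0.03 ]]
bystander carton [[ 0.734 -0.049  0.05 ]]
```

Run:
```python
from h import *
bot.move_pose([0.48,-0.27,0.25],down(0)); bot.wait(.2)
wshot("h1"); print(bot.search_frame("wrist","holder"))
bot.move_pose([0.52,0.14,0.28],down(0)); bot.wait(.2)
wshot("j1"); print(bot.search_frame("wrist","cap"),bot.search_frame("wrist","jar"))
print(bot.read_clock())
```

```text
[{'bbox': [254.1, 108.9, 130.0, 92.3], 'confidence': 0.93}, {'bbox': [222.3, 2.1, 145.6, 51.7], 'confidence': 0.72}]
[{'bbox': [285.4, 113.5, 60.7, 62.1], 'confidence': 0.69}] [{'bbox': [280.7, 101.6, 68.5, 72.7], 'confidence': 0.72}]
3.8583
```

View pics/h1.png

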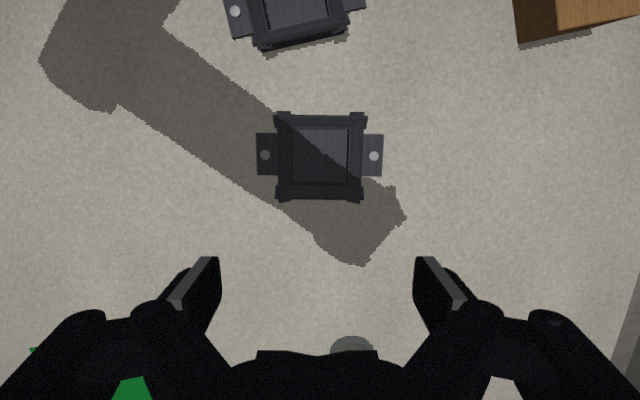

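View pics/j1.png

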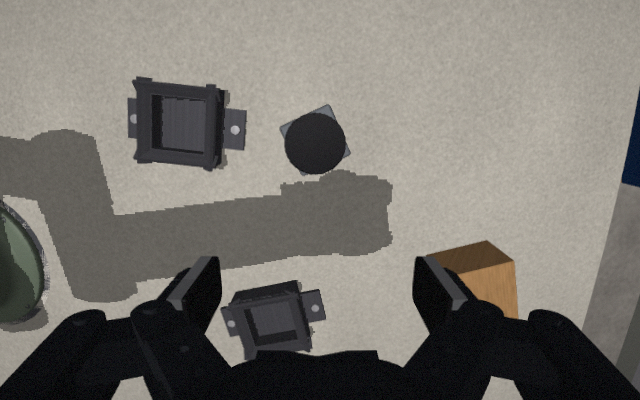

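The holder shows at about (320,157) in h1, nearly square to world. Two others are further left. In j1 the jar's cap is at about (316,143) with the body turned by about 25°. I'll zoom in on both.

Run:
```python
import cv2,numpy as np
a=cv2.imread("pics/h1.png")[95:215,245:395]; b=cv2.imread("pics/j1.png")[90:190,265:365]
cv2.imwrite("pics/h1z.png",np.clip(cv2.resize(a,(750,600),interpolation=cv2.INTER_CUBIC).astype(float)*1.8,0,255))
cv2.imwrite("pics/j1z.png",np.clip(cv2.resize(b,(600,600),interpolation=cv2.INTER_CUBIC).astype(float)*1.8,0,255))
```

```text
[ WARN:0@0.060] global loadsave.cpp:1063 imwrite_ Unsupported depth image for selected encoder is fallbacked to CV_8U.
```

View pics/h1z.png

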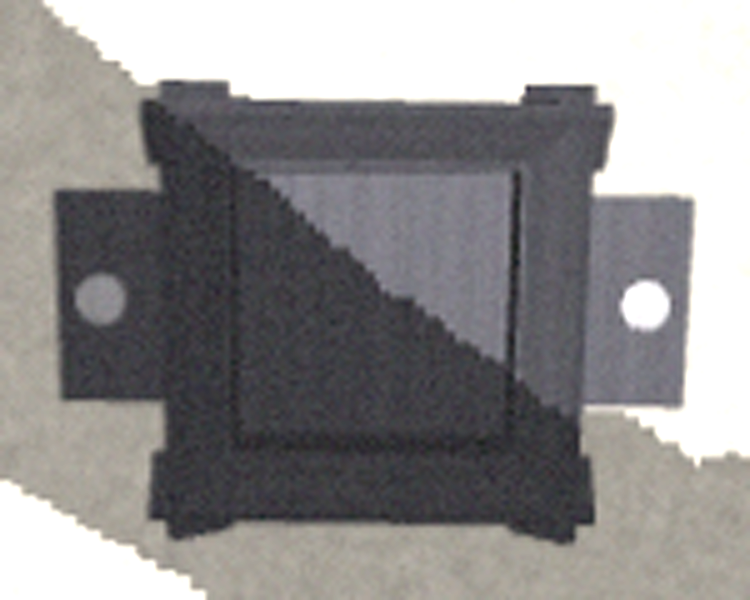

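View pics/j1z.png

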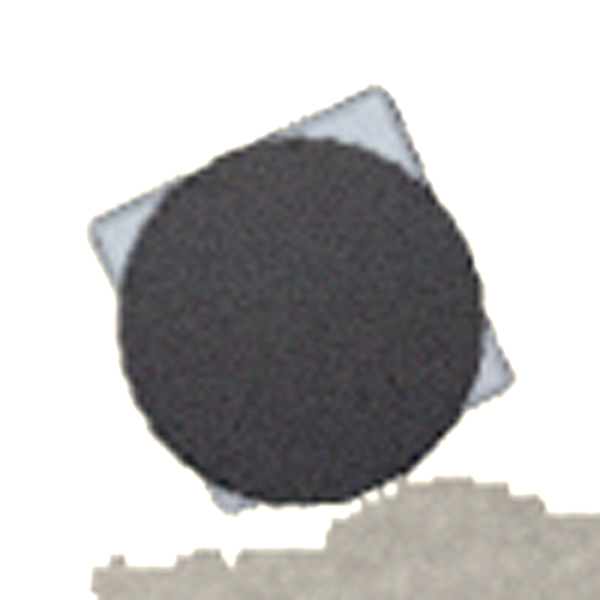

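Run:
```python
from h import *
w=saved("h1"); f=lambda L:np.array(L)/5+[245,95]
for z in(.004,.008):
    b=plane(w,f([(101,300),(645,306)]),z);print(z,b.round(4).tolist(),b.mean(0).round(4),np.degrees(np.arctan2(*(b[1]-b[0])[1::-1])))
    e=plane(w,f([(55,190),(65,398),(695,198),(683,406)]),z);print("feet ends",e.mean(0).round(4))
i=plane(w,f([(235,165),(520,168),(510,440),(237,440)]),.03);print(i.round(4),i.mean(0), np.linalg.norm(np.diff(i,axis=0),axis=1))
o=plane(w,f([(230,100),(527,104),(515,520),(230,520),(163,250),(590,250)]),.041);print("outer",o.round(4).tolist())
w=saved("j1"); f=lambda L:np.array(L)/6+[265,90]
print("cap",plane(w,f([(302,320),(120,315),(483,315),(300,138),(300,503)]),.104).round(4).tolist(), w[2][:3,3])
c=plane(w,f([(383,83),(90,222),(230,516),(516,382)]),.066);print("sh",c.round(4).tolist(),c.mean(0))
d=np.linalg.norm(np.roll(c,-1,0)-c,axis=1);print(d)
e=np.roll(c,-1,0)-c; print((np.degrees(np.arctan2(e[:,1],e[:,0]))%90))
```

```text
0.004 [[0.4205, -0.2494, 0.004], [0.5506, -0.2506, 0.004]] [ 0.4855 -0.25    0.004 ] -0.5218417917662
feet ends [ 0.4859 -0.2492  0.004 ]
0.008 [[0.4211, -0.2489, 0.008], [0.5499, -0.2501, 0.008]] [ 0.4855 -0.2495  0.008 ] -0.5218417917661929
feet ends [ 0.4859 -0.2487  0.008 ]
[[ 0.455  -0.2167  0.03  ]
 [ 0.5172 -0.2172  0.03  ]
 [ 0.5166 -0.2779  0.03  ]
 [ 0.4544 -0.278   0.03  ]] [ 0.48579017 -0.24747345  0.03      ] [0.06222243 0.06067939 0.06218925]
outer [[0.455, -0.2029, 0.041], [0.5173, -0.2035, 0.041], [0.5171, -0.2939, 0.041], [0.4533, -0.294, 0.041], [0.44, -0.2341, 0.041], [0.5316, -0.2339, 0.041]]
cap [[0.5204, 0.1784, 0.104], [0.491, 0.1793, 0.104], [0.5497, 0.1791, 0.104], [0.5202, 0.2069, 0.104], [0.52, 0.1484, 0.104]] [0.52156809 0.2071713  0.42344955]
sh [[0.5346, 0.2163, 0.066], [0.4824, 0.1925, 0.066], [0.5068, 0.139, 0.066], [0.5593, 0.1637, 0.066]] [0.52079825 0.17786162 0.066     ]
[0.05737208 0.058758   0.05799352 0.05803813]
[24.5193351  24.50761705 25.23367614 25.11652514]
```

Both fits are consistent. The cap measures 58.7 mm across and the jar's sides 58 mm with rounded corners. The jar is at (0.520,0.178), yaw 24.8° mod 90, and the holder at (0.4856,-0.2485), yaw -0.5°. I'll check IK for the whole turning range.

Run:
```python
from h import *
r=np.radians
for a in (24.8,2.3,-20.2,-65.2,-42.7,47.3):
  for fl in(0,180):
    L=[]
    for p,y in (((.5203,.178,.066),a),((.4856,-.2485,.072),a-25.3),((.4856,-.2485,.11),a-25.3+75)):
        j=bot.solve_ik(list(p),down(r(y+fl))); L.append(None if j is None else np.round(j,2).tolist())
    print(a,fl,L)
print("roundjar",plane(saved("h1"),[[350,337]],.11))
```

```text
24.8 0 [[0.2, 0.49, -0.41, 0.67, 0.0, 1.33], [-0.61, 0.48, -0.41, 0.68, 0.0, 0.97], [-0.61, 0.43, -0.37, 0.77, 0.0, -0.34]]
24.8 180 [[0.2, 0.49, -0.41, 0.67, 0.0, -1.81], [-0.61, 0.48, -0.41, 0.68, 0.0, -2.17], [-0.61, 0.43, -0.37, 0.77, 0.0, 2.8]]
2.3 0 [[0.2, 0.49, -0.41, 0.67, 0.0, 1.73], [-0.61, 0.48, -0.41, 0.68, 0.0, 1.36], [-0.61, 0.43, -0.37, 0.77, 0.0, 0.05]]
2.3 180 [[0.2, 0.49, -0.41, 0.67, -0.0, -1.42], [-0.61, 0.48, -0.41, 0.68, -0.0, -1.78], [-0.61, 0.43, -0.37, 0.77, 0.0, -3.09]]
-20.2 0 [[0.2, 0.49, -0.41, 0.67, 0.0, 2.12], [-0.61, 0.48, -0.41, 0.68, 0.0, 1.76], [-0.61, 0.43, -0.37, 0.77, 0.0, 0.45]]
-20.2 180 [[0.2, 0.49, -0.41, 0.67, 0.0, -1.02], [-0.61, 0.48, -0.41, 0.68, -0.0, -1.39], [-0.61, 0.43, -0.37, 0.77, 0.0, -2.69]]
-65.2 0 [[0.2, 0.49, -0.41, 0.67, 0.0, 2.9], [-0.61, 0.48, -0.41, 0.68, 0.0, 2.54], [-0.61, 0.43, -0.37, 0.77, 0.0, 1.23]]
-65.2 180 [[0.2, 0.49, -0.41, 0.67, 0.0, -0.24], [-0.61, 0.48, -0.41, 0.68, 0.0, -0.6], [-0.61, 0.43, -0.37, 0.77, 0.0, -1.91]]
-42.7 0 [[0.2, 0.49, -0.41, 0.67, 0.0, 2.51], [-0.61, 0.48, -0.41, 0.68, 0.0, 2.15], [-0.61, 0.43, -0.37, 0.77, 0.0, 0.84]]
-42.7 180 [[0.2, 0.49, -0.41, 0.67, 0.0, -0.63], [-0.61, 0.48, -0.41, 0.68, 0.0, -0.99], [-0.61, 0.43, -0.37, 0.77, 0.0, -2.3]]
47.3 0 [[0.2, 0.49, -0.41, 0.67, 0.0, 0.94], [-0.61, 0.48, -0.41, 0.68, 0.0, 0.58], [-0.61, 0.43, -0.37, 0.77, 0.0, -0.73]]
47.3 180 [[0.2, 0.49, -0.41, 0.67, -0.0, -2.2], [-0.61, 0.48, -0.41, 0.68, 0.0, -2.56], [-0.61, 0.43, -0.37, 0.77, 0.0, 2.41]]
roundjar [[ 0.51674713 -0.42333934  0.11      ]]
```

Run:
```python
from h import *
q=down(np.radians(24.8)); x,y=.5203,.1782
bot.move_pose([x,y,.16],q)
print(bot.move_linear([x,y,.066],speed=.08,until_force=6),bot.read_position(),bot.read_ft_force())
bot.set_gripper(0.0,80)
print(bot.read_gripper_width()*85,bot.read_ft_force().round(2),bot.read_position(),bot.read_clock())
cv2.imwrite("pics/g_side.png",bot.camera("side")[:,:,::-1][150:300,230:430].repeat(4,0).repeat(4,1))
cv2.imwrite("pics/g_scene.png",bot.camera("scene")[:,:,::-1][100:225,260:420].repeat(4,0).repeat(4,1))
```

```text
False [0.52079608 0.17831679 0.06655026] [ 0.96939781 -0.51467793  0.05631532]
57.518133251305684 [-2.05 -1.33  5.01] [0.52017517 0.17804931 0.06669859] 6.1167
```

View pics/g_side.png

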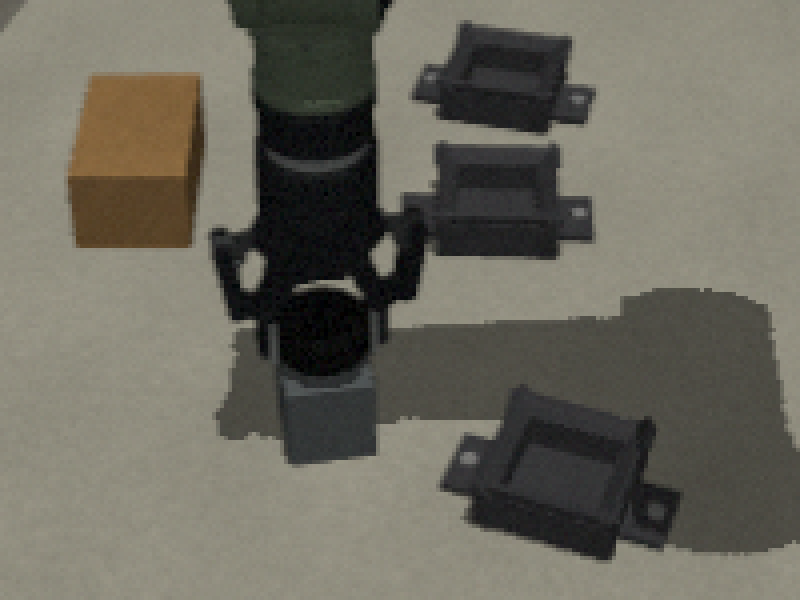

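View pics/g_scene.png

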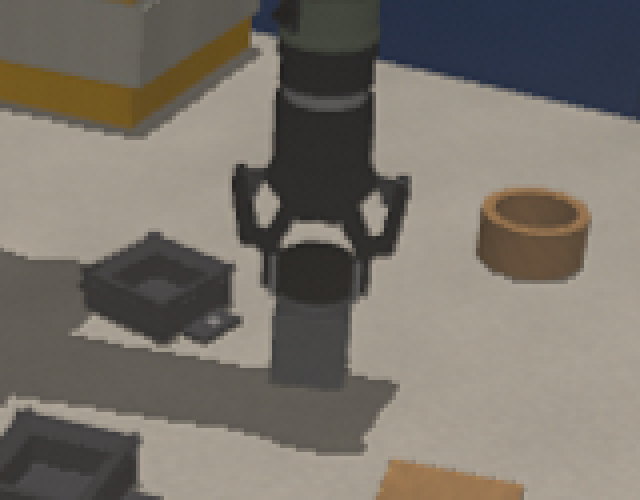

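Both views show the pads on the cap, clear of the jar's shoulder, with a 57.5 mm grip. I'll lift and carry it to the holder.

Run:
```python
from h import *
q=down(np.radians(24.8)); q2=down(np.radians(-0.5))
bot.move_linear([.5203,.1782,.2],speed=.12)
print(bot.read_gripper_width()*85,bot.read_ft_force().round(2))
bot.move_pose([.4856,-.2485,.2],q2)
bot.move_linear([.4856,-.2485,.125],speed=.1); bot.wait(.2)
print(bot.read_position(),bot.read_ft_force().round(2),bot.read_clock())
cv2.imwrite("pics/p_side.png",bot.camera("side")[:,:,::-1][100:250,270:430].repeat(5,0)[:600].repeat(5,1)) 
cv2.imwrite("pics/p_scene.png",bot.camera("scene")[:,:,::-1][150:300,160:320].repeat(4,0).repeat(4,1))
wshot("p1")
```

```text
57.59089206413949 [-0.02  0.82 -4.47]
[ 0.48604887 -0.24881893  0.12571739] [ 0.34 -0.08 -3.19] 10.1583
```

View pics/p_side.png

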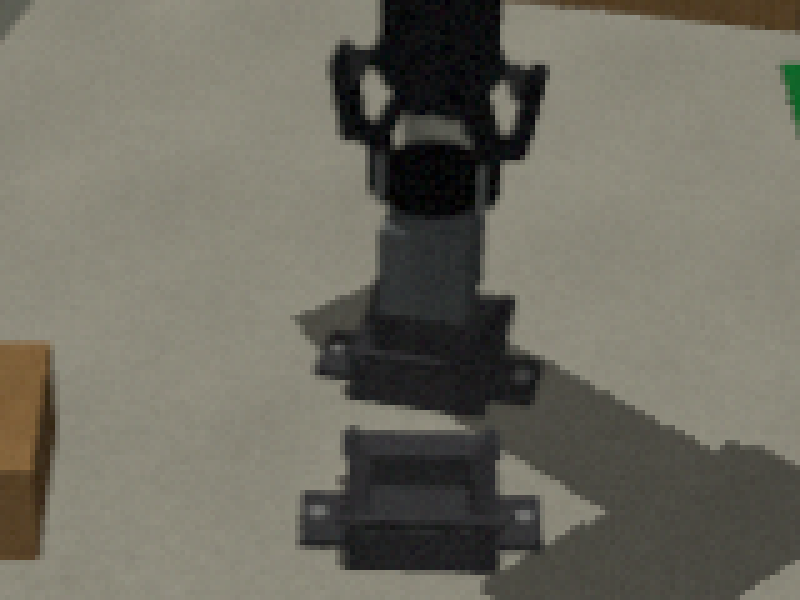

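View pics/p_scene.png

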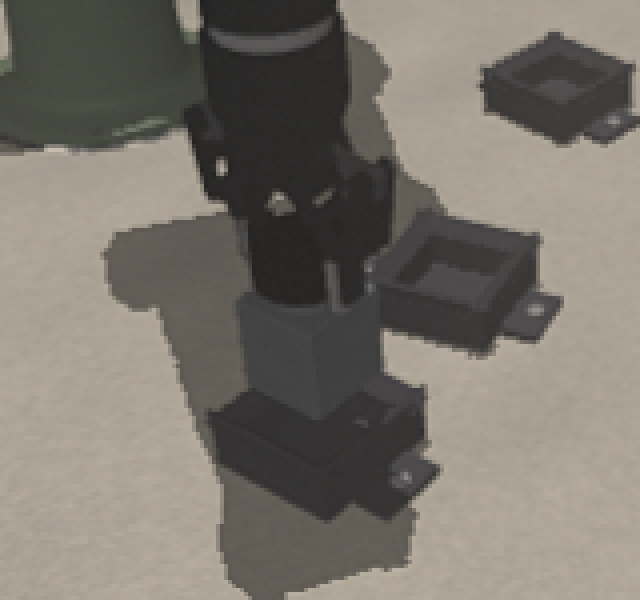

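View pics/p1.png

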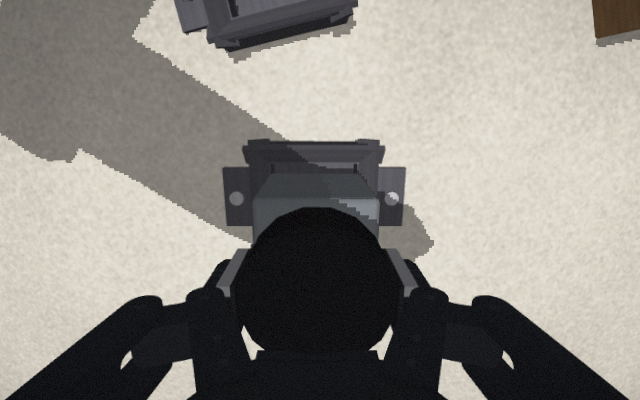

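The jar is square to the pocket and centred over it: the wrist view shows equal margins left and right. Lowering now.

Run:
```python
from h import *
x,y=.4856,-.2485
for z in (.085,.07):
    r=bot.move_linear([x,y,z],speed=.04,until_force=12)
    print(r,bot.read_position().round(4),bot.read_ft_force().round(2),bot.read_moment().round(2),bot.read_clock())
    if r: break
wshot("d1")
cv2.imwrite("pics/d_scene.png",bot.camera("scene")[:,:,::-1][150:300,160:320].repeat(4,0).repeat(4,1))
```

```text
False [ 0.4859 -0.2487  0.0853] [-0.32  0.5  -4.22] [-0.01  0.02 -0.02] 11.4583
True [ 0.4856 -0.2489  0.0725] [-2.2   1.08 12.28] [ 0.31  0.31 -0.07] 11.8333
```

View pics/d_scene.png

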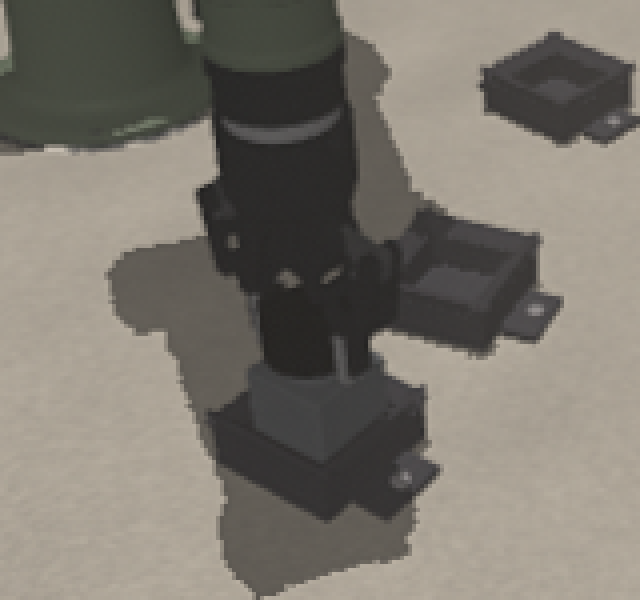

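The jar seated at TCP z 0.0725, against a predicted 0.0727, so it is on the floor. I'll unscrew in steps and watch force and moment.

Run:
```python
from h import *
j0=np.array(bot.read_joint_positions()); np.save("j0.npy",j0)
for d in (10,20,30,40,48,52,55):
    j=j0.copy(); j[5]-=np.radians(d); bot.goto_joints(list(j))
    print(d,np.degrees(j0[5]-bot.read_joint_positions()[5]).round(1),bot.read_position().round(4),bot.read_ft_force().round(1),bot.read_moment().round(2),round(bot.read_gripper_width()*85,2),bot.read_clock())
wshot("u1")
cv2.imwrite("pics/u_scene.png",bot.camera("scene")[:,:,::-1][150:300,160:320].repeat(4,0).repeat(4,1))
cv2.imwrite("pics/u_side.png",bot.camera("side")[:,:,::-1][100:220,280:440].repeat(5,0).repeat(5,1))
```

```text
10 9.8 [ 0.4857 -0.2487  0.0728] [-2.7  1.7  4.9] [0.37 0.51 0.09] 57.61 12.225
20 19.7 [ 0.486  -0.2488  0.0727] [-0.8  2.6  3.2] [0.4  0.14 0.11] 57.57 12.5167
30 29.7 [ 0.4861 -0.2488  0.0726] [-0.7  1.5  3.8] [ 0.42 -0.12  0.08] 57.18 12.8083
40 39.7 [ 0.486  -0.2488  0.0726] [-0.2  1.4  3.7] [ 0.43 -0.23  0.05] 57.5 13.1
48 47.6 [ 0.4859 -0.2491  0.0728] [0.2 1.8 4.7] [ 0.41 -0.12  0.06] 57.53 13.3583
52 51.6 [ 0.4861 -0.2492  0.073 ] [-0.8  0.7  6.2] [ 0.3  -0.03  0.13] 57.69 13.6083
55 54.6 [ 0.4865 -0.2497  0.0733] [-0.3 -0.   7.7] [ 0.21 -0.1   0.01] 57.39 13.8583
```

View pics/u_scene.png

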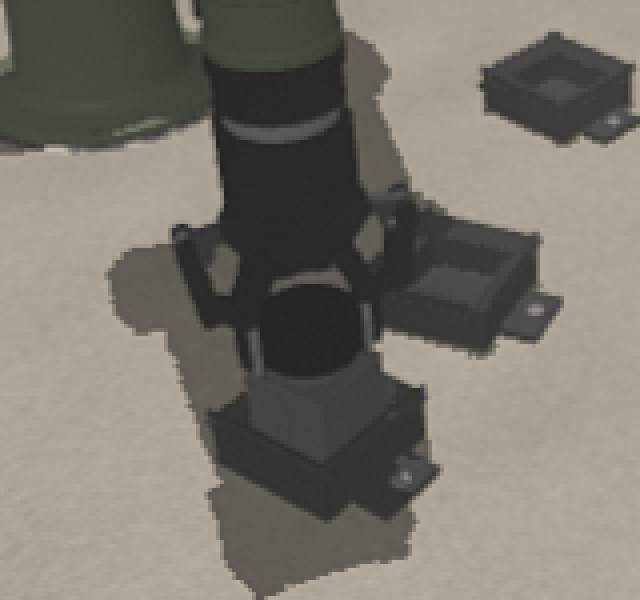

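View pics/u1.png

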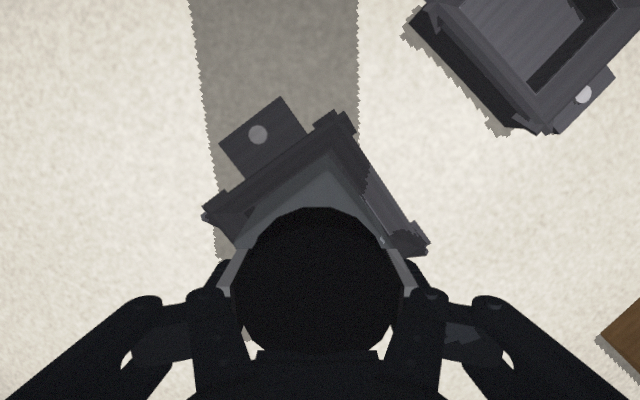

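The jar stays put in the pocket in both views. Fz began rising past 52°, so the track is ending. I'll go on to about 60° and watch.

Run:
```python
from h import *
j0=np.load("j0.npy")
for d in (58,61,64):
    j=j0.copy(); j[5]-=np.radians(d); bot.goto_joints(list(j))
    print(d,np.degrees(j0[5]-bot.read_joint_positions()[5]).round(1),bot.read_position().round(4),bot.read_ft_force().round(1),bot.read_moment().round(2),round(bot.read_gripper_width()*85,2),bot.read_clock())
    if bot.read_ft_force()[2]>14: break
wshot("u2")
```

```text
58 57.6 [ 0.4868 -0.2499  0.0735] [0.5 0.6 7.9] [ 0.15 -0.1   0.03] 58.15 14.2583
61 60.6 [ 0.4868 -0.2498  0.0737] [-0.9  1.1  9.9] [ 0.31  0.01 -0.01] 57.63 14.5083
64 63.6 [ 0.4868 -0.2496  0.0738] [ 0.7  1.7 10.1] [ 0.43 -0.04  0.03] 57.36 14.7583
```

Run:
```python
from h import *
p=bot.read_position()
for dz in (.003,.006):
    bot.move_linear([p[0],p[1],p[2]+dz],speed=.03); bot.wait(.3)
    print(bot.read_position().round(4),bot.read_ft_force().round(2),bot.read_moment().round(2),bot.read_clock())
wshot("l1")
cv2.imwrite("pics/l_scene.png",bot.camera("scene")[:,:,::-1][150:300,160:320].repeat(4,0).repeat(4,1))
```

```text
[ 0.4866 -0.2496  0.0764] [-0.51  0.33 -0.33] [-0.01  0.06 -0.01] 15.4083
[ 0.4867 -0.2496  0.0798] [-0.56  0.06  0.05] [0.03 0.04 0.02] 15.9583
```

View pics/l_scene.png

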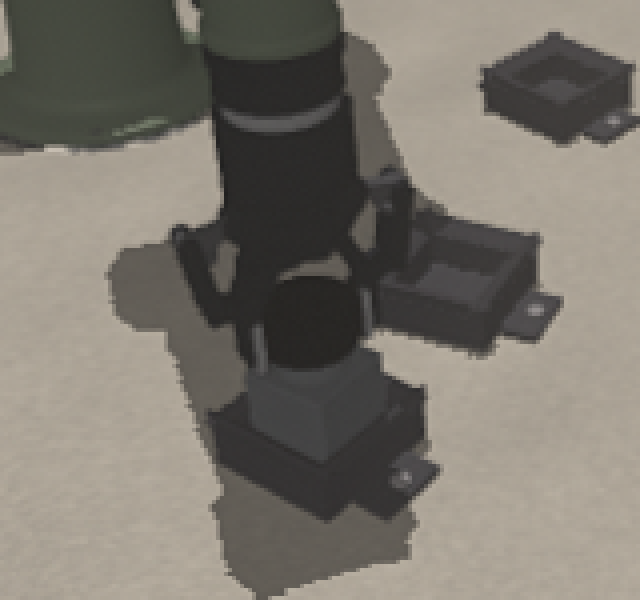

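View pics/l1.png

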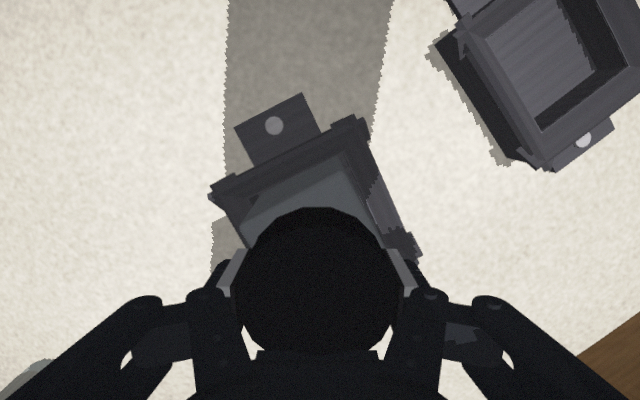

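Fz has dropped to about 0 N, so the gripper carries the cap only and the jar stayed home. The cap's underside was at 84 mm with TCP 0.0727 and the mouth is at 104 mm, so 25 mm clear needs TCP z of about 0.1177.

Run:
```python
from h import *
bot.move_linear([.4862,-.2492,.117],speed=.06); bot.wait(.4)
print(bot.read_position().round(4),bot.read_ft_force().round(2),rot(bot.read_tool_rot()).as_matrix()[:,1].round(4),bot.read_gripper_width()*85,bot.read_clock())
cv2.imwrite("pics/f_scene.png",bot.camera("scene")[:,:,::-1][150:300,160:320].repeat(4,0).repeat(4,1))
cv2.imwrite("pics/f_side.png",bot.camera("side")[:,:,::-1][100:220,280:440].repeat(5,0).repeat(5,1))
wshot("f1")
```

```text
[ 0.4861 -0.2491  0.1168] [ 0.05 -0.61 -1.89] [ 2.e-04 -9.e-04 -1.e+00] 57.540386965025824 17.225
```

View pics/f_scene.png

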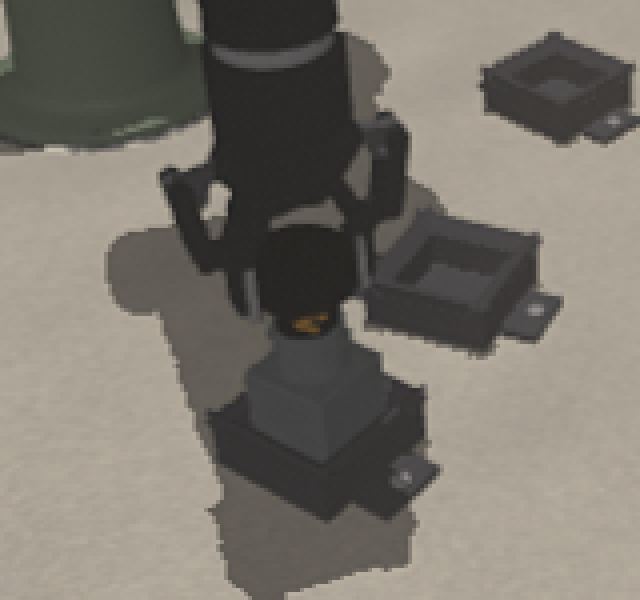

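View pics/f_side.png

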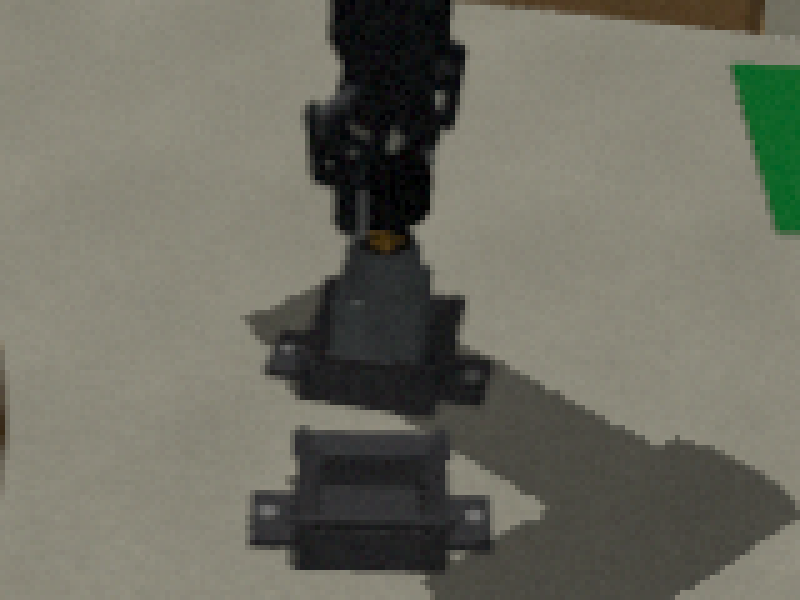

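View pics/f1.png

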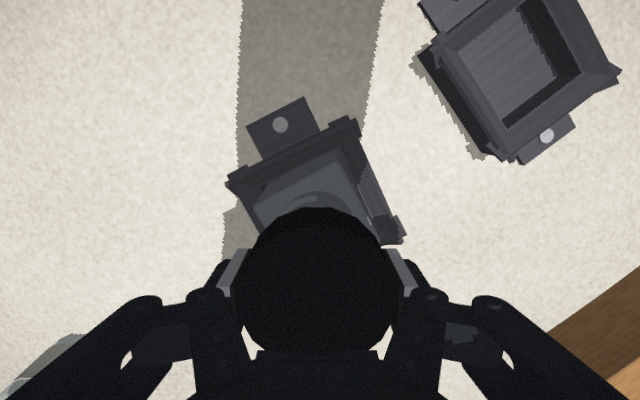

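Run:
```python
from h import *
s=cam("scene"); f=lambda P:((proj(s,P)-[160,150])*4).round(0).tolist()
print("shoulder corner home / 6mm up",f([[.5156,-.2785,.072],[.5156,-.2785,.078]]))
th=np.radians(np.arange(0,360,5))
for z,r in ((.128,.0295),(.154,.0295),(.104,.022)):
    u=np.array(f(np.c_[.4858+r*np.cos(th),-.249+r*np.sin(th),0*th+z])); print(z,u.min(0),u.max(0))
```

```text
shoulder corner home / 6mm up [[318.0, 406.0], [317.0, 398.0]]
0.128 [253. 257.] [356. 318.]
0.154 [248. 222.] [352. 281.]
0.104 [271. 297.] [347. 343.]
```

The reprojections match the picture. The shoulder corner is at row 405 (406 if home), the cap spans rows 222–317 and the mouth's lower rim is at 342. Handing in.

Run:
```python
from cell import bot
print(bot.close_job(),bot.read_clock())
```

```text
the job is handed in; nothing more can be done
the job is handed in; nothing more can be done
```

The job is done and handed in at about 17 s of the 48 s allowed. The jar is home in the farthest-right pocket, and the gripper holds the cap level above its mouth.

- **Seating:** I lifted the jar by its cap and lowered it into the pocket. It touched down at TCP height 72.5 mm, against 72.7 mm predicted for sitting on the pocket floor.
- **Unscrewing:** I turned the cap 64° anticlockwise in steps. That includes a few degrees to cover the jar's play in the pocket. The upward force rose from about 4 N to 10 N from about 50° onward, as the cap came free.
- **Lifting:** On a small test lift the force fell to about 0 N, so the jar stayed behind. I then raised the cap straight up.
- **Last checks:** The cap is level to within 0.1° and its underside is about 24 mm above the mouth. The jar's shoulder and mouth appear in the scene picture where a fully home jar should put them. The other things were not touched.
- **Disagreements:** My first rough positions from the two fixed cameras differed by up to about 3 cm, so I used wrist-camera fits instead. The moment read between turning steps stayed near 0.1 N m, below the stated 0.35, because I only read it at rest.

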